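Clamp the teleconverter in the ratchet lens holder

TASK

Clamp the silver teleconverter in the lens holder: draw the toothed rail up by its red knob until the ratchet holds the clip, let go, clear above the teleconverter; slide the teleconverter along its channel fully home and bed it into both rubber stops with a steady push of about 12 newtons, held for a moment; then press the yellow pawl lever to let the clip down onto it and let the lever go. Never push the teleconverter into the stops harder than 16 newtons, press the lever harder than 20 or force clip and teleconverter together harder than 25, and leave the other things where they are.

Things in the scene. Friction and masses are not known exactly. Their poses are not given: they have to be found in the camera images.
- stand: Fixed lens holder. Origin on the shelf under the seat; x runs along the channel to the rail, z up. Grey foot plate 220 x 110 mm, x = -130 to +90. Channel with a slick white floor (z = 10) between two fences (inner faces y = +-32.5 mm, tops z = 16, x = -130 to +6). Upright rail at x = +52, y = 0 in two black collars (tops z = 104 and 165, 44 mm wide) on posts at x = +76, y = +-20, 168 mm high.
- seat (a point): Point on the channel's floor (z = 10 mm) at the stand's x = y = 0: the teleconverter's underside centre comes here when it is home; axes as the stand's.
- vstop: The two fixed rubber stop blocks beyond the seat, tops at z = 36 mm, set as a V so that the round teleconverter touches both when home, its centre on the seat. Origin and axes as the stand's. The teleconverter counts as bedded when pressed onto them with 8 to 16 N (aim at 12) for 0.3 s.
- converter: Silver teleconverter, a loose upright cylinder 62 mm in diameter and 36 mm high, about 0.23 kg. Origin: centre of its underside; z up. It starts in the channel, 58 to 78 mm short of the seat on the open (stand -x) end, and slides toward the stand's +x; sliding takes under 1 N.
- rail (a joint): Height of the sliding rail, m (0 lowest, 0.066 top); rail, knob and clip weigh 0.5 kg. The pawl holds it at 0.012, 0.024, 0.036, 0.048, 0.060; raised a little past one of these and let go, it sinks back onto it. Lifting takes 5 N, up to 10 N as a tooth passes the pawl. Damped: sinks at 0.06 m/s when freed. Starts at rest at 0 or 0.012.
- knob: Red round knob on top of the rail, 26 mm in diameter, 20 mm high. Its body's origin is on the rail's axis, level with the shelf when the rail is at 0: for gripping use knob_mid.
- knob_mid (a point): Centre of the red knob, on the rail's axis, 206 mm above the shelf when the rail is at 0; the upper collar's top is 41 mm below it then. Pinch it from above at any yaw.
- clip: Steel clip arm on the lower end of the rail, 16 mm wide and 10 mm thick plus an orange pad beneath, reaching from the rail toward the stand's -x as far as x = +14 mm. Its body's origin is on the rail's axis, level with the shelf when the rail is at 0: see clip_pad.
- clip_pad (a point): Centre of the underside of the clip's orange pad (14 x 16 mm), at the stand's x = +22 mm, 16 mm above the shelf with the rail at 0. It finally rests on the teleconverter's top rim (46 mm above the shelf), rail at about 0.030; the teleconverter passes under it only with the rail held at 0.036 or more.
- pawl (a joint): Turn of the sprung pawl and its lever, rad: 0 = engaged with the rail, grows as the yellow pad is pressed down; with the rail's weight on it the rail is freed at about 0.15, end stop at 0.24. The spring returns it.
- lever: Brass pawl lever with a yellow thumb pad at its outer end (22 x 20 mm). Origin: the pawl's pivot, at the stand's x = +52, y = -21, z = 100 mm; the lever lies level and points toward the stand's -y. Pressing the pad down takes 3 to 6 N until its end stop; more than 20 N is too much.
- lever_pad (a point): Centre of the top of the yellow pad, 54 mm out from the pivot (stand x = +52, y = -75, z = 103 mm when engaged). It goes down about 8 mm to free the rail and 13 mm to its end stop; hold it down until the rail has sunk onto the teleconverter.
- uv_filter: Bystander: glass UV filter in a black ring, 67 mm across, 7 mm high; origin under its centre.
- level: Bystander: green-yellow plastic hot-shoe level, a 20 mm cube on a 3 mm foot; origin under its centre.
- body_cap: Bystander: grey camera body cap, 62 mm disc 9 mm high; origin under its centre.
- blower: Bystander: teal silicone blower standing on its foot, 60 mm across, 125 mm high; origin under its centre.
- prime_lens: Bystander: black lens standing upright, 68 mm across, 56 mm high; origin under its centre.
- battery: Bystander: grey camera battery, 40 x 55 x 20 mm; origin under its centre.
- lens_brush: Bystander: lens brush, 150 mm long, lying; origin under its middle.
Things that resemble listed ones, but are neither listed nor needed, are in the scene too. Of the things like the converter, leave any that is orange; of the rest the larger one is meant.

How it is judged (in metres and radians):
On the way, in this order (a step that is already met when the one before it is completed fails the run):
1. the rail hangs on the pawl at the third tooth or higher, the knob let go (value of joint rail above 0.034 m and contact force between the fingers and knob below 0.1 N and velocity of joint rail between -0.01 and 0.01 m/s), for 0.3 s.
2. the teleconverter is home and pressed onto the stops with 8 N or more while the clip is still up (distance between converter and seat below 0.003 m and value of joint rail above 0.034 m and contact force between converter and vstop above 8 N), for 0.3 s.
At the end, for the whole second after the job is handed in: The teleconverter stands upright (within 0.05 rad) and still, its underside centre within 3 mm of the seat, and the clip, lowered (rail between 0.027 and 0.033), bears on it with more than 1 N; knob and lever are let go (distance between converter and seat below 0.003 m and angle between converter's own z axis and vertical below 0.05 rad and linear speed of converter below 0.01 m/s and contact force between clip and converter above 1 N and value of joint rail between 0.027 and 0.033 m); the robot touches nothing.
It fails at once if the teleconverter is pushed into the stops with more than 16 N (contact force between converter and vstop above 16 N).
It fails at once if the clip and the teleconverter are forced against each other with more than 25 N (contact force between clip and converter above 25 N).
It fails at once if the pawl lever is pressed with more than 20 N (contact force between anything else and lever above 20 N).
It fails at once if a bystander is moved more than 20 mm (distance of any of uv_filter, level, body_cap, blower, prime_lens, battery, lens_brush from where it was at the start of the episode above 0.02 m).
It also fails if it takes over 64 s, if anything falls off the work surface, if the arm or the gripper's body presses on something with over 40 N, if the wrist force passes 120 N, or if a joint passes its speed limit or range.

ROBOT

A 6-joint arm with a two-finger parallel gripper is mounted at the origin on the work surface. World frame = base frame: x ahead of the robot, y to its left, z up, the work surface at z = 0. Lengths are in mm, angles in rad, forces in N, time in s.
With the tool pointing down it reaches from about 350 to 975 mm from the base axis. Payload 7.1 kg.
Tool frame: the origin (TCP) lies midway between the tips of the shut fingers; the grasp point (between the pads) lies r.pinch_z behind it (r.pinch_z is the distance from the TCP to the grasp point, in mm); z points along the fingers, y is the line along which they close (so a half turn about z gives the same grasp; the last joint's range is limited). The gripper opens to 88 mm and grips with 3 to 60 N. Pads are 20 mm wide; open, the fingers measure 115 mm over their backs; the gripper's body (75 mm by 178 mm) begins 61 mm behind the grasp point.
Start: joints at [-1.247, 0.423, 1.63, -0, 1.089, -0.019], TCP at [210.095, -588.613, 222.675] pointing down, gripper open.
Joint ranges: [-3, 3], [-0.9, 2.11], [0.09, 2.58], [-1.31, 4.45], [0.11, 2.69], [-2.54, 2.54]. Speed limits (rad/s): [2.39, 2.39, 3.01, 3.14, 3.14, 3.14].

INTERFACE

Orientations are given as a rotation vector (axis times angle).
In Python, from rig import r gives the robot as it stands. The module is installed in compiled form; this text tells all that it offers.
- The arm moves only by the tool servo_tool, never from a script. Its argument "targets" is a list that holds one entry, the list of rows, each a list of 5 numbers: the shift along the tool's x, y, z in mm, then the turn about the tool's z in degrees, then the closure, from 0 (fully open) to 1 (shut). A call has 1 to 12 rows; each row shifts and turns the commanded pose from where the row before left it, along the tool's axes as they then stand; what a row does not reach is not made up. A row lasts 1/8 s, in which the tool goes at most 62.5 mm and 10.7 degrees, less where a joint would pass 70% of its speed; a pose out of reach is approached as far as the arm can. A call is refused whole if a number of a shift passes 62.5 or a number of a turn 10.7, either way. A call with a gripper value outside its range is refused whole. The fingers move at their own pace and stop on an object; the grip force is fixed at half the most. Time passes only in rows, so rows that do not move let the fingers close. It gives the time, the measured TCP pose, the force, the opening and the grip force at its end, in the units of the state.
- r.read_state(): the state, without advancing time (a new reading comes with each control period).
- r.read_camera(name): name is "scene" or "top"; returns the picture (400x640x3 uint8, blue, green, red); there is no depth.
- r.camera_model(name): a dict with "fov_y" (degrees; the focal length in pixels is half the picture's height over the tangent of half this angle, whatever the lens; pixels are square), "cx", "cy" (the principal point, pixels), "R" (3x3) and "t" (3): a world point X has camera coordinates R X + t. Camera axes: x right, y down, z forward; pixel columns grow to the right and rows downward; lengths in mm; the calibration is good to about 2 mm. A picture is of the moment at which its call begins. camera_model takes no time and is no camera call.
- r.hand_in(): hands the job in; it is judged then, once.
Trained networks look in the newest picture that a camera, given by its name, has taken for a name from the list of things; names that differ only in an ending like _2 or _b are one class to them, and where a whole thing is asked for, a point or a joint stands for the part that bears it (a point fixed in the world has none). Each returns a list of dicts, best first, with "score" (0 to 1); they miss things now and then, are a little off and sometimes report something else, mostly with a low value. They report only what shows in the picture. A call takes as long as a camera call. They do not tell look-alikes from the thing itself.
- r.recognise(camera, query): "point" ([x, y, z] in mm, in world coordinates, good to about 4 mm: the middle of the surface that is visible of it).
The state is a dict: "time_s": time; "joint_positions": joint angles; "joint_vel": joint speeds; "joint_torque": joint torques, N m; "position": TCP position; "ee_rot": TCP orientation; "ft_force": force on the tool from outside, world axes, zero at the start; "moment": the same for the moment, N m; "grip_width": finger opening in mm; "gripper_force": force on a finger pad.
Only numpy, scipy, OpenCV 4.12 (cv2) and the standard library are available. Lean on these libraries where they do the work, as an engineer would, in place of code of your own. Each camera call takes 0.05 s, during which the arm holds its last target. There are 200 camera calls.

## Working session

There is one attempt and no reset: what is moved stays moved. The work goes in short steps, Python scripts to look and compute and a tool call to move; the robot and the scene stay as the last step left them, time stands still between calls to the robot, and variables do not carry over. Pictures are saved under pics/ and viewed, at most 10 in all, crops included, and the job is handed in when it is done.

Besides the shell and the picture viewer there is one more tool, called by a JSON object that holds its "op" and its "data", one argument or row to a line. servo_tool: Moves the arm, as the interface text tells. Its arguments: {"type":"object","properties":{"targets":{"type":"array"}},"required":["targets"]}

```bash
mkdir -p pics; python3 - <<'E'
from rig import r
import cv2
for c in("scene","top"):
    cv2.imwrite(f"pics/{c}0.png",r.read_camera(c))
    m=r.camera_model(c);print(c,m)
    for q in("converter","knob","lever","clip","stand","vstop","blower","prime_lens"):
        print(q,[( [round(v) for v in d["point"]],round(d["score"],2)) for d in r.recognise(c,q)][:4])
print(r.read_state(),r.pinch_z)
E
```

```text
scene {'fov_y': 53.32739494351623, 'cx': 317.0051038314113, 'cy': 201.7066947787238, 'R': array([[-0.67276678,  0.73977284, -0.01100006],
       [ 0.52844477,  0.47006804, -0.70695273],
       [-0.51781365, -0.48142724, -0.70717525]]), 't': array([ 370.49983583, -173.47067815, 1481.19052098])}
converter [([430, 205, 36], 0.82), ([539, 99, 47], 0.76), ([415, 65, 24], 0.62), ([650, 15, 94], 0.24)]
knob []
lever [([650, 16, 98], 0.37)]
clip [([495, -46, 8], 0.47), ([634, 93, 41], 0.41), ([645, 102, 12], 0.31)]
stand [([647, 98, 13], 0.63)]
vstop [([633, 114, 28], 0.36)]
blower [([494, 383, 61], 0.59)]
prime_lens [([600, -410, 50], 0.72), ([653, 89, 168], 0.68)]
top {'fov_y': 53.300017861764964, 'cx': 321.6828846102387, 'cy': 202.32516929766635, 'R': array([[ 0.01863936, -0.99981024,  0.00566213],
       [-0.99336422, -0.01916142, -0.11340356],
       [ 0.11349054, -0.00351079, -0.99353287]]), 't': array([-2.09015538e-01,  5.51359370e+02,  1.17786582e+03])}
converter [([414, 201, 36], 0.81), ([522, 95, 41], 0.76), ([410, 57, 28], 0.73)]
knob [([629, 86, 42], 0.63), ([652, 86, 230], 0.5)]
[... 281 characters left out ...]
24702138e+00,  4.23098135e-01,  1.62991148e+00,  7.25604773e-06,
        1.08860560e+00, -1.90112681e-02]), 'joint_vel': array([-2.91603032e-04, -2.39200950e-04, -5.33170840e-05,  7.35042896e-04,
       -2.14785823e-03,  2.81750938e-03]), 'joint_torque': array([ 3.07179158e-03, -5.44544113e+01, -2.74046409e+01,  6.47753128e-02,
        1.67351193e-02, -4.53606049e-06]), 'position': array([ 210.08193939, -588.60832585,  222.67170528]), 'ee_rot': array([-3.09554038e+00, -5.35805816e-01, -4.60091231e-06]), 'ft_force': array([ 0.56474923,  0.12563109, -0.31628208]), 'moment': array([ 0.0146336 , -0.00807207,  0.00028217]), 'gripper_force': 0.0, 'grip_width': 88.08716403509221} 18.700000000000003
```

View pics/scene0.png

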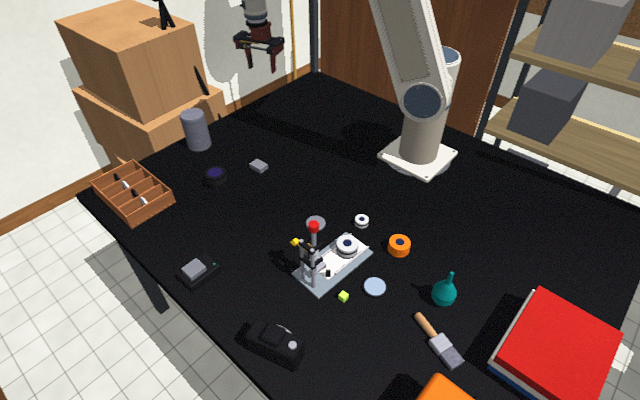

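View pics/top0.png

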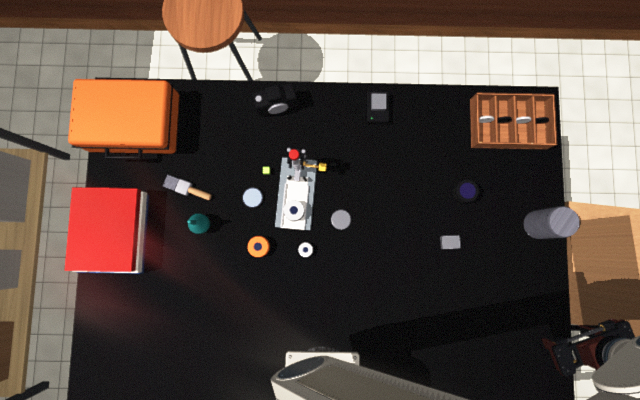

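The scene view shows three things like the converter: silver in the channel (scene 347,244; top 294,211), small silver outside (362,220; top 306,250) and orange (400,245; top 258,246). The larger non-orange one, in the channel, fits the description. I'll confirm that in one enlarged crop.

```bash
cat > h.py <<'E'
import numpy as np
def K(m): return 200/np.tan(np.radians(m["fov_y"]/2))
def proj(m,X):
    c=np.asarray(X)@m["R"].T+m["t"]; return np.c_[m["cx"]+K(m)*c[:,0]/c[:,2], m["cy"]+K(m)*c[:,1]/c[:,2]]
def plane(m,u,v,z):
    d=m["R"].T@np.array([(u-m["cx"])/K(m),(v-m["cy"])/K(m),1]); o=-m["R"].T@m["t"]
    return o+d*(z-o[2])/d[2]
E
python3 - <<'E'
import cv2,numpy as np
t=cv2.imread("pics/top0.png")[140:270,240:350]; s=cv2.imread("pics/scene0.png")[205:305,280:380]
a=cv2.resize(t,None,fx=4,fy=4,interpolation=cv2.INTER_CUBIC)[:520]
b=cv2.resize(s,(360,360),interpolation=cv2.INTER_CUBIC)
o=np.zeros((520,800,3),np.uint8);o[:,:440]=a;o[:360,440:]=b;cv2.imwrite("pics/crop.png",o)
E
```

```text
(no output)
```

View pics/crop.png

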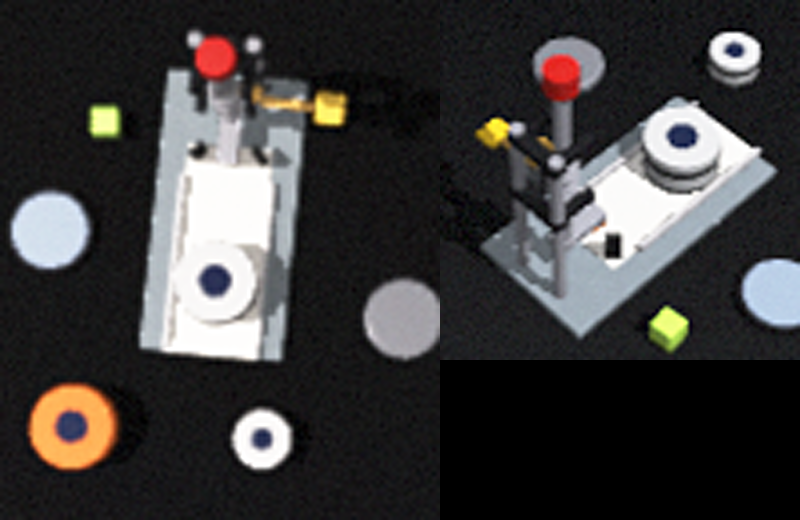

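The crop confirms it: the white/silver converter in the channel (crop 215,282) is larger than the small silver one (262,438), and the third is orange (72,427). Next I fit the stand pose from the plate corners and the colour centroids.

```bash
cat > loc.py <<'E'
from h import *; from rig import r; import cv2
from scipy.optimize import least_squares
mt,ms=r.camera_model("top"),r.camera_model("scene")
def blob(img,lo,hi,box):
    x0,y0,x1,y1=box;h=cv2.cvtColor(img,cv2.COLOR_BGR2HSV)[y0:y1,x0:x1]
    m=cv2.inRange(h,lo,hi);n,l,s,c=cv2.connectedComponentsWithStats(m);i=1+np.argmax(s[1:,4]);return c[i]+[x0,y0],s[i]
E
python3 - <<'E'
from loc import *
t=cv2.imread("pics/top0.png");s=cv2.imread("pics/scene0.png")
P=np.array([[168,68],[308,80],[284,361],[140,349]])/4+[240,140]-0.4
C=np.array([plane(mt,u,v,6)[:2] for u,v in P]);print(C.round(1))
print([np.linalg.norm(C[i]-C[(i+1)%4]).round() for i in range(4)])
f=(C[0]+C[1]-C[2]-C[3]);yaw=np.arctan2(f[1],f[0]);e=np.array([np.cos(yaw),np.sin(yaw)])
print("yaw",yaw,"origin",C.mean(0)+20*e)
kt,a=blob(t,(0,150,90),(8,255,255),(280,140,312,165));ks,b=blob(s,(0,150,90),(8,255,255),(300,215,325,240))
yt,a2=blob(t,(22,120,90),(34,255,255),(310,155,335,180));ys,b2=blob(s,(22,120,90),(34,255,255),(280,230,302,255))
def tri(p,q):
    return least_squares(lambda X:np.r_[proj(mt,[X])[0]-p,proj(ms,[X])[0]-q],[650,80,150])
for p,q in((kt,ks),(yt,ys)):
    z=tri(p,q);print(p,q,z.x.round(1),z.fun.round(2))
print(a,b,a2,b2)
# converter disc top: white-ish blob edge in crop
for z in (46,):print(plane(mt,240+215/4-.4,140+281/4-.4,z))
E
```

```text
[[696.1 138.6]
 [688.7  28.6]
 [468.4  42.6]
 [475.5 153.5]]
[np.float64(110.0), np.float64(221.0), np.float64(111.0), np.float64(221.0)]
yaw -0.0654616762518291 origin [602.12631258  89.51973936]
[293.51086957 154.09782609] [313.23584906 226.23584906] [654.7  86.1 218.8] [ 0.11 -0.08  0.13  0.01]
[321.85365854 167.24390244] [294.39215686 241.33333333] [648.1  10.1  94.3] [ 0.61 -0.48  0.72  0.09]
[ 9  9 10 11 92] [  9   5  10  13 106] [ 8  9  9  7 41] [10  8  9  8 51]
[525.31987286  94.56713795  46.        ]
```

Stand pose: origin (602, 89.5), yaw -0.065. The plate comes out at 220x110, and the rail at (654, 86) agrees with the triangulated knob. The pad agrees too. The rail is probably at 0.012. I'll raise the tool and turn it to the stand's yaw.

{"op": "servo_tool", "data": {
  "targets": [
    [[0, 0, -30, 7.8, 0], [0, 0, -30, 7.8, 0], [0, 0, -20, 7.8, 0], [0, 0, 0, 0, 0]]
  ]
}}

```text
time_s: 1.4
position: [210.4, -589.5, 304.4]
ee_rot: [3.137, -0.101, 0.002]
ft_force: [0.1, 0.2, -0.9]
grip_width: 87.8
gripper_force: 0.0
```

```bash
cat > go.py <<'E'
from loc import *; from scipy.spatial.transform import Rotation as Ro; import sys
O=np.array([602.1,89.5,0.]);S=Ro.from_rotvec([0,0,-.0655])
def st(): return r.read_state()
def delta(target_world):
    s=st();return Ro.from_rotvec(s["ee_rot"]).as_matrix().T@(np.asarray(target_world)-s["position"])
def W(x,y,z): return O+S.apply([x,y,z])
def show():
    s=st();R=Ro.from_rotvec(s["ee_rot"]);print("t",s["time_s"],"tcp stand",S.inv().apply(s["position"]-O).round(1),"toolx deg in stand",np.degrees(np.arctan2(*(S.inv().apply(R.as_matrix()[:,0])[[1,0]]))).round(2),"F stand",S.inv().apply(s["ft_force"]).round(2),"w",s["grip_width"].round(1),"j",s["joint_positions"].round(2))
if __name__=="__main__":
    show()
    if len(sys.argv)>3: print("delta tool",delta(W(*map(float,sys.argv[1:4]))).round(1))
E
python3 go.py 52 0 300
```

```text
Traceback (most recent call last):
  File "go.py", line 10, in <module>
    show()
    ~~~~^^
  File "go.py", line 8, in show
    s=st();R=Ro.from_rotvec(s["ee_rot"]);print("t",s["time_s"],"tcp stand",S.inv().apply(s["position"]-O).round(1),"toolx deg in stand",np.degrees(np.arctan2(*(S.inv().apply(R.as_matrix()[:,0])[[1,0]]))).round(2),"F stand",S.inv().apply(s["ft_force"]).round(2),"w",s["grip_width"].round(1),"j",s["joint_positions"].round(2))
                                                                                                                                                                                                                                                                         ^^^^^^^^^^^^^^^^^^^^^
AttributeError: 'float' object has no attribute 'round'
```

{"op": "servo_tool", "data": {
  "targets": [
    [[28.5, -50, 0, 0, 0], [28.5, -50, 0, 0, 0], [28.5, -50, 0, 0, 0], [28.5, -50, 0, 0, 0], [28.5, -50, 0, 0, 0], [28.5, -50, 0, 0, 0], [28.5, -50, 0, 0, 0], [28.5, -50, 0, 0, 0], [28.5, -50, 0, 0, 0], [28.5, -50, 0, 0, 0], [28.5, -50, 0, 0, 0], [0, 0, 0, 0, 0]]
  ]
}}

```text
time_s: 2.9
position: [559.9, -57.2, 301.1]
ee_rot: [-3.14, 0.091, 0.002]
ft_force: [-0.2, -0.3, 0.5]
grip_width: 87.8
gripper_force: 0.0
```

```bash
sed -i 's/s\["grip_width"\].round(1)/round(s["grip_width"],1)/' go.py; python3 go.py 52 0 300
```

```text
t 2.9 tcp stand [ -32.5 -149.2  301.1] toolx deg in stand 0.43 F stand [-0.22 -0.33  0.46] w 87.8 j [-0.12  0.25  1.69  0.    1.2   1.51]
delta tool [  85.6 -148.5    1.1]
```

{"op": "servo_tool", "data": {
  "targets": [
    [[28.5, -49.5, 0, 0, 0], [28.5, -49.5, 0, 0, 0], [28.5, -49.5, 0, 0, 0], [0, 0, 0, 0, 0], [0, 0, 0, 0, 0]]
  ]
}}

```text
time_s: 3.52
position: [653.1, 81.2, 301.4]
ee_rot: [3.139, -0.101, -0.004]
ft_force: [-0.4, 0.4, 1.0]
grip_width: 87.8
gripper_force: 0.0
```

```bash
python3 - <<'E'
from go import *
show();print(delta(W(52,0,197)).round(1))
t=r.read_camera("top");s=r.read_camera("scene")
cv2.imwrite("pics/t1.png",t);cv2.imwrite("pics/s1.png",s)
a=cv2.resize(t[120:220,240:350],(440,400),interpolation=3);b=cv2.resize(s[180:280,270:360],(360,400),interpolation=3)
cv2.imwrite("pics/c1.png",np.hstack([a,b]))
E
```

```text
t 3.525 tcp stand [ 51.4  -5.  301.4] toolx deg in stand 0.06 F stand [-0.42  0.33  1.03] w 87.8 j [ 0.11  0.4   1.48 -0.    1.27  1.74]
[  0.8  -5.1 104.4]
```

View pics/c1.png

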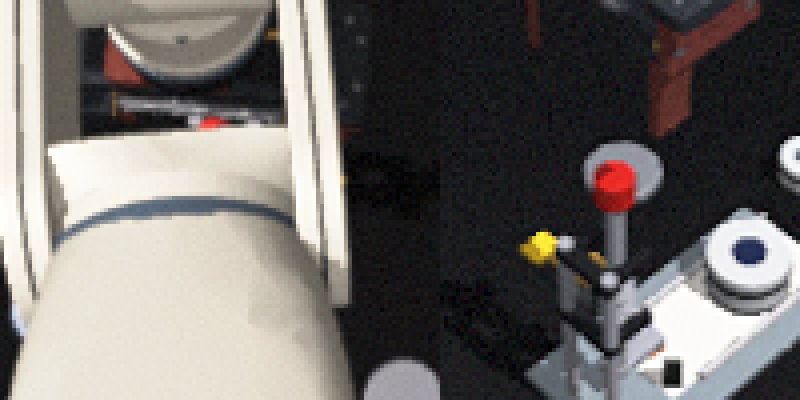

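The picture shows the red knob at crop (615,185) and an open finger above and beyond it, at (680,90). The fingers straddle the rail as planned, so I descend and close.

{"op": "servo_tool", "data": {
  "targets": [
    [[0.8, -5, 30, 0, 0], [0, 0, 35, 0, 0], [0, 0, 28, 0, 0], [0, 0, 11, 0, 0], [0, 0, 0, 0, 0], [0, 0, 0, 0, 1], [0, 0, 0, 0, 1], [0, 0, 0, 0, 1], [0, 0, 0, 0, 1], [0, 0, 0, 0, 1], [0, 0, 0, 0, 1]]
  ]
}}

```text
time_s: 5.0
position: [655.1, 87.2, 198.6]
ee_rot: [3.14, -0.103, -0.0]
ft_force: [-0.2, -0.5, 0.3]
grip_width: 31.1
gripper_force: 0.0
```

```bash
python3 go.py 52 0 247
```

```text
t 5.0 tcp stand [ 53.1   1.1 198.6] toolx deg in stand -0.0 F stand [-0.13 -0.5   0.34] w 31.1 j [0.11 0.5  1.56 0.   1.08 1.75]
delta tool [ -1.1   1.1 -48.4]
```

{"op": "servo_tool", "data": {
  "targets": [
    [[-0.5, 0.5, 0, 0, 1], [0, 0, 0, 0, 1], [0, 0, 0, 0, 1]]
  ]
}}

```text
time_s: 5.38
position: [654.9, 85.7, 198.4]
ee_rot: [3.139, -0.103, 0.001]
ft_force: [2.4, -4.2, -2.3]
grip_width: 25.4
gripper_force: 30.0
```

Gripped: width 25.4, knob diameter 26. I'll lift about 51 mm, which gives 0.048 if the rail started at 0 or 0.060 if it started at 0.012. Both stay below the top.

{"op": "servo_tool", "data": {
  "targets": [
    [[0, 0, -6, 0, 1], [0, 0, -6, 0, 1], [0, 0, -6, 0, 1], [0, 0, -6, 0, 1], [0, 0, -6, 0, 1], [0, 0, -6, 0, 1], [0, 0, -6, 0, 1], [0, 0, -6, 0, 1], [0, 0, -3, 0, 1], [0, 0, 0, 0, 1], [0, 0, 0, 0, 1]]
  ]
}}

```text
time_s: 6.75
position: [654.9, 85.7, 248.9]
ee_rot: [3.138, -0.103, 0.0]
ft_force: [3.3, -4.8, -4.8]
grip_width: 25.0
gripper_force: 30.0
```

{"op": "servo_tool", "data": {
  "targets": [
    [[0, 0, 2, 0, 1], [0, 0, 0, 0, 0.5], [0, 0, 0, 0, 0.5], [0, 0, 0, 0, 0.5], [0, 0, 0, 0, 0.5], [0, 0, -15, 0, 0.5], [0, 0, -25, 0, 0.5], [0, 0, -25, 0, 0.5], [0, 0, 0, 0, 0.5]]
  ]
}}

```text
time_s: 7.88
position: [656.1, 86.9, 315.9]
ee_rot: [-3.139, 0.103, -0.009]
ft_force: [0.4, -0.2, -0.3]
grip_width: 44.1
gripper_force: 0.0
```

```bash
python3 - <<'E'
from go import *
show()
s=r.read_camera("scene");cv2.imwrite("pics/s2.png",s)
q,b=blob(s,(0,150,90),(8,255,255),(300,180,330,240));print("knob",q,b)
for z in (206,218,230,242,254,266): print(z-206,proj(ms,[W(52,0,z)]).round(1))
print("before at",blob(cv2.imread("pics/s1.png"),(0,150,90),(8,255,255),(300,180,330,240)))
# converter: triangulate its top centre: dark blue centre blob, scene & top0
for n,m,box in(("top0",mt,(285,200,305,220)),("s1",ms,(330,230,365,258))):
    c,_=blob(cv2.imread(f"pics/{n}.png"),(105,60,20),(135,255,140),box);print(n,c,_,S.inv().apply(plane(m,*c,46)-O).round(1))
E
```

```text
t 7.875 tcp stand [ 54.    0.9 315.9] toolx deg in stand -0.01 F stand [ 0.39 -0.13 -0.25] w 44.1 j [0.11 0.39 1.46 0.   1.29 1.75]
knob [313.17117117 211.63063063] [  7  26  12  13 111]
0 [[313.6 229.6]]
12 [[313.6 226.3]]
24 [[313.5 222.9]]
36 [[313.4 219.5]]
48 [[313.3 216. ]]
60 [[313.2 212.4]]
before at (array([313.31372549, 226.24509804]), array([  9,  40,  10,  13, 102], dtype=int32))
top0 [293.21052632 209.84210526] [ 5  7  7  7 38] [-77.    0.4  46. ]
s1 [346.74358974 242.43589744] [13 10  8  6 39] [-75.8  -1.8  46. ]
```

The rail is at 0.060: the knob's row is 211.6 and 212.4 was predicted. The converter is at stand x of about -76. I'll go behind it with the fingers shut.

{"op": "servo_tool", "data": {
  "targets": [
    [[-48, 0, 0, 0, 1], [-48, 0, 0, 0, 1], [-48, 0, 0, 0, 1], [-52, 0.9, 0, 0, 1], [0, 0, 50, 0, 1], [0, 0, 50, 0, 1], [0, 0, 50, 0, 1], [0, 0, 50, 0, 1], [0, 0, 40, 0, 1], [0, 0, 0, 0, 1], [0, 0, 0, 0, 1]]
  ]
}}

```text
time_s: 9.3
position: [459.3, 98.7, 73.3]
ee_rot: [-3.14, 0.103, -0.0]
ft_force: [0.2, -0.5, -0.3]
grip_width: 0.8
gripper_force: 0.0
```

```bash
python3 go.py -140 0 20
```

```text
t 9.3 tcp stand [-143.1   -0.2   73.3] toolx deg in stand -0.0 F stand [ 0.25 -0.52 -0.34] w 0.8 j [ 0.19  0.45  2.06 -0.    0.63  1.82]
delta tool [ 3.1 -0.2 53.3]
```

{"op": "servo_tool", "data": {
  "targets": [
    [[0, 0, 25, 0, 1], [0, 0, 20, 0, 1], [0, 0, 7, 0, 1], [0, 0, 0, 0, 1], [8, 0, 0, 0, 1], [8, 0, 0, 0, 1], [6, 0, 0, 0, 1], [6, 0, 0, 0, 1], [6, 0, 0, 0, 1], [6, 0, 0, 0, 1], [0, 0, 0, 0, 1]]
  ]
}}

```text
time_s: 10.68
position: [499.6, 96.0, 20.7]
ee_rot: [-3.14, 0.103, -0.001]
ft_force: [-0.5, 0.3, 0.7]
grip_width: 0.4
gripper_force: 0.0
```

{"op": "servo_tool", "data": {
  "targets": [
    [[6, 0, 0, 0, 1], [6, 0, 0, 0, 1], [6, 0, 0, 0, 1], [6, 0, 0, 0, 1], [6, 0, 0, 0, 1], [5, 0, 0, 0, 1], [4, 0, 0, 0, 1], [0, 0, 0, 0, 1]]
  ]
}}

```text
time_s: 11.68
position: [538.3, 93.5, 20.7]
ee_rot: [-3.14, 0.103, -0.001]
ft_force: [0.2, 0.6, -0.3]
grip_width: 0.3
gripper_force: 0.0
```

```bash
python3 - <<'E'
from go import *
show()
s=r.read_camera("scene");a=cv2.resize(s[190:290,270:390],(720,600),interpolation=3);cv2.imwrite("pics/c3.png",a)
c,_=blob(s,(105,60,20),(135,255,140),(310,235,365,270));print(c,_,S.inv().apply(plane(ms,*c,46)-O).round(1))
E
```

```text
t 11.675 tcp stand [-64.   -0.2  20.7] toolx deg in stand -0.01 F stand [ 0.13  0.61 -0.31] w 0.3 j [ 0.15  0.62  1.9  -0.    0.62  1.79]
[333.43181818 253.25      ] [20 15  8  7 44] [-21.4  -1.3  46. ]
```

View pics/c3.png

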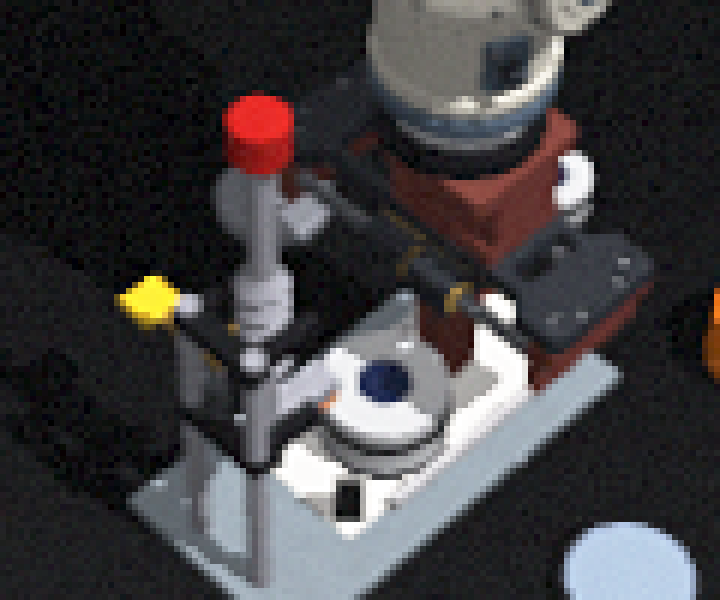

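The converter (crop 385,380) is just ahead of the fingers at about -21 mm, in the channel, with the clip well above it. About 20 mm remains, so I'll approach and then step finely.

{"op": "servo_tool", "data": {
  "targets": [
    [[5, 0, 0, 0, 1], [5, 0, 0, 0, 1], [3, 0, 0, 0, 1], [1, 0, 0, 0, 1], [1, 0, 0, 0, 1], [0, 0, 0, 0, 1]]
  ]
}}

```text
time_s: 12.48
position: [552.9, 92.5, 20.7]
ee_rot: [-3.14, 0.103, -0.0]
ft_force: [-0.8, 0.8, 1.0]
grip_width: 0.4
gripper_force: 0.0
```

{"op": "servo_tool", "data": {
  "targets": [
    [[0.5, 0, 0, 0, 1], [0.5, 0, 0, 0, 1], [0, 0, 0, 0, 1]]
  ]
}}

```text
time_s: 12.85
position: [553.8, 92.4, 20.7]
ee_rot: [-3.14, 0.103, -0.0]
ft_force: [-0.7, -0.1, -0.3]
grip_width: 0.7
gripper_force: 0.2
```

{"op": "servo_tool", "data": {
  "targets": [
    [[0.5, 0, 0, 0, 1], [0.5, 0, 0, 0, 1], [0, 0, 0, 0, 1]]
  ]
}}

```text
time_s: 13.22
position: [554.9, 92.3, 20.7]
ee_rot: [-3.14, 0.103, -0.0]
ft_force: [0.4, -0.6, 0.6]
grip_width: 0.2
gripper_force: 0.1
```

{"op": "servo_tool", "data": {
  "targets": [
    [[0.5, 0, 0, 0, 1], [0.5, 0, 0, 0, 1], [0.5, 0, 0, 0, 1], [0, 0, 0, 0, 1]]
  ]
}}

```text
time_s: 13.72
position: [556.4, 92.3, 20.7]
ee_rot: [-3.14, 0.103, -0.0]
ft_force: [-0.4, -0.5, -1.5]
grip_width: 0.7
gripper_force: 0.1
```

{"op": "servo_tool", "data": {
  "targets": [
    [[0.4, 0, 0, 0, 1], [0.4, 0, 0, 0, 1], [0, 0, 0, 0, 1]]
  ]
}}

```text
time_s: 14.1
position: [557.1, 92.2, 20.7]
ee_rot: [3.14, -0.103, 0.0]
ft_force: [0.1, 0.5, -0.1]
grip_width: 0.8
gripper_force: 0.1
```

{"op": "servo_tool", "data": {
  "targets": [
    [[0.4, 0, 0, 0, 1], [0.4, 0, 0, 0, 1], [0, 0, 0, 0, 1]]
  ]
}}

```text
time_s: 14.48
position: [558.0, 92.2, 20.7]
ee_rot: [-3.14, 0.103, -0.0]
ft_force: [0.5, -0.1, -0.4]
grip_width: 0.8
gripper_force: 0.1
```

{"op": "servo_tool", "data": {
  "targets": [
    [[0.4, 0, 0, 0, 1], [0.4, 0, 0, 0, 1], [0, 0, 0, 0, 1]]
  ]
}}

```text
time_s: 14.85
position: [558.8, 92.1, 20.7]
ee_rot: [-3.14, 0.103, -0.0]
ft_force: [-0.3, 0.6, -0.1]
grip_width: 0.5
gripper_force: 0.1
```

{"op": "servo_tool", "data": {
  "targets": [
    [[0.4, 0, 0, 0, 1], [0.4, 0, 0, 0, 1], [0, 0, 0, 0, 1]]
  ]
}}

```text
time_s: 15.22
position: [559.6, 92.0, 20.7]
ee_rot: [-3.14, 0.103, -0.0]
ft_force: [-0.3, -0.1, -0.1]
grip_width: 0.4
gripper_force: 0.1
```

{"op": "servo_tool", "data": {
  "targets": [
    [[0.3, 0, 0, 0, 1], [0.3, 0, 0, 0, 1], [0, 0, 0, 0, 1]]
  ]
}}

```text
time_s: 15.6
position: [560.1, 92.0, 20.7]
ee_rot: [3.14, -0.103, 0.0]
ft_force: [-0.3, 0.1, 0.2]
grip_width: 0.4
gripper_force: 0.1
```

{"op": "servo_tool", "data": {
  "targets": [
    [[0.3, 0, 0, 0, 1], [0.3, 0, 0, 0, 1], [0, 0, 0, 0, 1]]
  ]
}}

```text
time_s: 15.98
position: [560.7, 92.0, 20.7]
ee_rot: [-3.14, 0.103, -0.0]
ft_force: [-0.5, -0.2, 0.2]
grip_width: 0.5
gripper_force: 0.1
```

{"op": "servo_tool", "data": {
  "targets": [
    [[0.3, 0, 0, 0, 1], [0.3, 0, 0, 0, 1], [0, 0, 0, 0, 1]]
  ]
}}

```text
time_s: 16.35
position: [561.2, 91.9, 20.7]
ee_rot: [3.14, -0.103, -0.0]
ft_force: [-0.4, -0.6, 0.9]
grip_width: 0.5
gripper_force: 0.5
```

{"op": "servo_tool", "data": {
  "targets": [
    [[0.3, 0, 0, 0, 1], [0.3, 0, 0, 0, 1], [0, 0, 0, 0, 1]]
  ]
}}

```text
time_s: 16.73
position: [561.2, 91.8, 20.6]
ee_rot: [3.14, -0.103, -0.002]
ft_force: [-4.0, -0.6, 2.7]
grip_width: 0.6
gripper_force: 2.1
```

{"op": "servo_tool", "data": {
  "targets": [
    [[0.3, 0, 0, 0, 1], [0, 0, 0, 0, 1]]
  ]
}}

```text
time_s: 16.98
position: [561.2, 91.8, 20.5]
ee_rot: [3.14, -0.103, -0.003]
ft_force: [-5.3, -1.1, 4.6]
grip_width: 0.5
gripper_force: 2.7
```

{"op": "servo_tool", "data": {
  "targets": [
    [[0.3, 0, 0, 0, 1], [0, 0, 0, 0, 1]]
  ]
}}

```text
time_s: 17.23
position: [561.3, 91.7, 20.5]
ee_rot: [3.139, -0.103, -0.004]
ft_force: [-5.6, -1.1, 4.4]
grip_width: 0.4
gripper_force: 3.1
```

{"op": "servo_tool", "data": {
  "targets": [
    [[0.4, 0, 0, 0, 1], [0, 0, 0, 0, 1], [0, 0, 0, 0, 1]]
  ]
}}

```text
time_s: 17.6
position: [561.3, 91.6, 20.4]
ee_rot: [3.139, -0.103, -0.005]
ft_force: [-6.6, 0.2, 5.3]
grip_width: 0.8
gripper_force: 3.5
```

{"op": "servo_tool", "data": {
  "targets": [
    [[0.4, 0, 0, 0, 1], [0, 0, 0, 0, 1], [0, 0, 0, 0, 1]]
  ]
}}

```text
time_s: 17.98
position: [561.3, 91.5, 20.4]
ee_rot: [3.139, -0.103, -0.006]
ft_force: [-7.3, -1.8, 5.1]
grip_width: 0.1
gripper_force: 4.0
```

{"op": "servo_tool", "data": {
  "targets": [
    [[0.4, 0, 0, 0, 1], [0.4, 0, 0, 0, 1], [0, 0, 0, 0, 1], [0, 0, 0, 0, 1]]
  ]
}}

```text
time_s: 18.48
position: [561.3, 91.5, 20.3]
ee_rot: [3.139, -0.103, -0.008]
ft_force: [-10.5, -0.7, 8.8]
grip_width: 0.4
gripper_force: 5.1
```

{"op": "servo_tool", "data": {
  "targets": [
    [[0.3, 0, 0, 0, 1], [0, 0, 0, 0, 1], [0, 0, 0, 0, 1]]
  ]
}}

```text
time_s: 18.85
position: [561.4, 91.5, 20.3]
ee_rot: [3.139, -0.103, -0.009]
ft_force: [-11.0, -0.7, 8.5]
grip_width: 0.5
gripper_force: 5.5
```

{"op": "servo_tool", "data": {
  "targets": [
    [[0.3, 0, 0, 0, 1], [0, 0, 0, 0, 1], [0, 0, 0, 0, 1], [0, 0, 0, 0, 1], [0, 0, 0, 0, 1]]
  ]
}}

```text
time_s: 19.48
position: [561.3, 91.5, 20.3]
ee_rot: [3.139, -0.103, -0.01]
ft_force: [-11.4, -0.3, 9.1]
grip_width: 0.4
gripper_force: 6.0
```

```bash
python3 - <<'E'
from go import *
show()
s=r.read_camera("scene")
c,_=blob(s,(105,60,20),(135,255,140),(310,235,365,275));print(c,_,S.inv().apply(plane(ms,*c,46)-O).round(1));show()
print("knob",blob(s,(0,150,90),(8,255,255),(300,180,330,240))[0])
E
```

```text
t 19.475 tcp stand [-40.8  -0.7  20.3] toolx deg in stand -0.01 F stand [-11.39  -1.03   9.09] w 0.4 j [0.14 0.64 1.85 0.   0.66 1.78]
[328.07894737 258.07894737] [14 20  8  7 38] [ 1. -0. 46.]
t 19.525 tcp stand [-40.8  -0.7  20.3] toolx deg in stand -0.01 F stand [-12.16  -1.58   9.13] w 0.3 j [0.14 0.64 1.85 0.   0.66 1.78]
knob [313.11965812 211.67521368]
```

The converter is home (x about 1, y 0) and was held at about 12 N with the rail up. I back off, rise, and turn 90° so the gripper's body clears the knob for the lever press.

{"op": "servo_tool", "data": {
  "targets": [
    [[-2, 0, 0, 0, 1], [-4, 0, 0, 0, 1], [-10, 0, 0, 0, 1], [-12, 0, 0, 0, 1], [0, 0, -40, 0, 1], [0, 0, -55, 0, 1], [0, 0, -55, 0, 1], [0, 0, -55, 0, 1], [0, 0, -55, 0, 1], [0, 0, -40, 0, 1], [0, 0, 0, -10, 1], [0, 0, 0, -10, 1]]
  ]
}}

```text
time_s: 21.02
position: [536.3, 93.6, 321.3]
ee_rot: [-3.109, -0.453, -0.002]
ft_force: [0.6, 0.3, -0.5]
grip_width: 0.5
gripper_force: 0.0
```

{"op": "servo_tool", "data": {
  "targets": [
    [[0, 0, 0, -10, 1], [0, 0, 0, -10, 1], [0, 0, 0, -10, 1], [0, 0, 0, -10, 1], [0, 0, 0, -10, 1], [0, 0, 0, -10, 1], [0, 0, 0, -10, 1], [0, 0, 0, 0, 1]]
  ]
}}

```text
time_s: 22.02
position: [536.1, 93.6, 320.4]
ee_rot: [-2.295, -2.146, 0.0]
ft_force: [0.5, -0.5, 0.3]
grip_width: 0.1
gripper_force: 0.0
```

```bash
python3 - <<'E'
from go import *
show();print(delta(W(52,-76,300)).round(1))
s=r.read_camera("scene");cv2.imwrite("pics/s4.png",s)
c,_=blob(s,(105,60,20),(135,255,140),(310,235,365,275));print(c,_,S.inv().apply(plane(ms,*c,46)-O).round(1))
q,_=blob(s,(22,120,90),(34,255,255),(280,230,302,255));print("pad",q,proj(ms,[W(52,-75,103),W(52,-75,98)]).round(1))
E
```

```text
t 22.025 tcp stand [-6.610e+01 -2.000e-01  3.204e+02] toolx deg in stand 89.91 F stand [ 0.57 -0.43  0.31] w 0.1 j [0.15 0.2  1.71 0.   1.23 0.22]
[-75.6 118.2  20.4]
[328.07894737 258.07894737] [14 20  8  7 38] [ 1. -0. 46.]
pad [294.52631579 239.49122807] [[295.  239.8]
 [295.1 241. ]]
```

{"op": "servo_tool", "data": {
  "targets": [
    [[-38, 40, 0, 0, 1], [-37.6, 40, 0, 0, 1], [0, 38, 0, 0, 1], [0, 0, 50, 0, 1], [0, 0, 50, 0, 1], [0, 0, 50, 0, 1], [0, 0, 30, 0, 1], [0, 0, 15, 0, 1], [0, 0, 0, 0, 1], [0, 0, 0, 0, 1]]
  ]
}}

```text
time_s: 23.32
position: [650.6, 10.4, 127.2]
ee_rot: [2.293, 2.146, 0.003]
ft_force: [0.2, 0.3, 0.0]
grip_width: 0.5
gripper_force: 0.0
```

```bash
python3 go.py 52 -76 107; python3 - <<'E'
import sys;sys.path.insert(0,'.')
from go import *
s=r.read_camera("scene");cv2.imwrite("pics/c5.png",cv2.resize(s[190:290,270:370],(600,600),interpolation=3))
E
```

```text
t 23.325 tcp stand [ 53.5 -75.8 127.2] toolx deg in stand 89.96 F stand [0.16 0.32 0.05] w 0.5 j [-0.    0.57  1.63  0.    0.94  0.06]
delta tool [-0.3 -1.6 20.2]
```

View pics/c5.png

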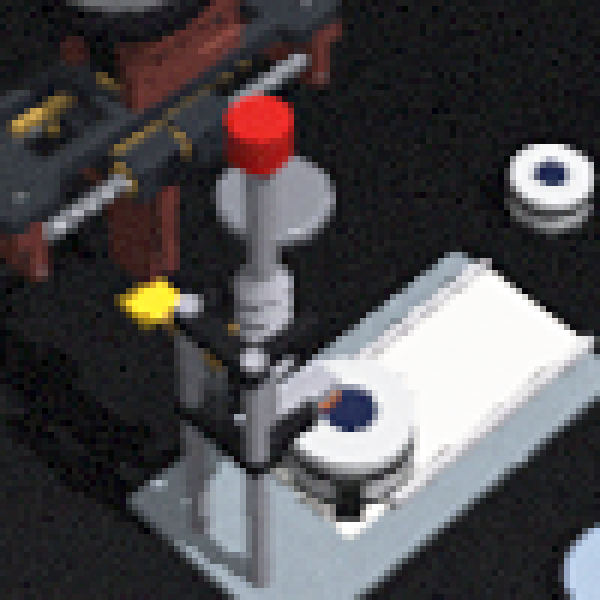

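The shut fingers (crop 150,250) stand right above the yellow pad (150,300), and the converter sits in the stops under the clip. Now I press.

{"op": "servo_tool", "data": {
  "targets": [
    [[0, -1.5, 12, 0, 1], [0, 0, 6, 0, 1], [0, 0, 2, 0, 1], [0, 0, 2, 0, 1], [0, 0, 2, 0, 1], [0, 0, 0, 0, 1]]
  ]
}}

```text
time_s: 24.12
position: [648.1, 10.4, 102.0]
ee_rot: [2.293, 2.147, 0.0]
ft_force: [-1.5, -0.3, 2.8]
grip_width: 0.4
gripper_force: 1.8
```

{"op": "servo_tool", "data": {
  "targets": [
    [[0, 0, 2, 0, 1], [0, 0, 2, 0, 1], [0, 0, 1.5, 0, 1], [0, 0, 0, 0, 1]]
  ]
}}

```text
time_s: 24.62
position: [648.3, 10.5, 96.3]
ee_rot: [2.293, 2.147, 0.001]
ft_force: [-0.8, -0.6, 2.7]
grip_width: 0.2
gripper_force: 1.4
```

{"op": "servo_tool", "data": {
  "targets": [
    [[0, 0, 1.5, 0, 1], [0, 0, 1.5, 0, 1], [0, 0, 1, 0, 1], [0, 0, 0, 0, 1], [0, 0, 0, 0, 1], [0, 0, 0, 0, 1], [0, 0, 0, 0, 1], [0, 0, 0, 0, 1]]
  ]
}}

```text
time_s: 25.62
position: [648.2, 10.5, 92.3]
ee_rot: [2.293, 2.147, 0.0]
ft_force: [-0.2, 3.3, 4.0]
grip_width: 0.1
gripper_force: 2.0
```

```bash
python3 - <<'E'
from go import *
show();s=r.read_camera("scene");print("knob",blob(s,(0,150,90),(8,255,255),(300,180,330,245))[0],proj(ms,[W(52,0,236),W(52,0,242),W(52,0,266)]).round(1))
E
```

```text
t 25.625 tcp stand [ 51.1 -75.8  92.3] toolx deg in stand 89.99 F stand [-0.39  3.27  3.96] w 0.1 j [-0.    0.62  1.65  0.    0.88  0.06]
knob [312.94392523 220.6728972 ] [[313.4 221.2]
 [313.4 219.5]
 [313.2 212.4]]
```

The rail has sunk to about 0.030: the knob's row is 220.7 and 221.2 was predicted. I let the lever go and rise.

{"op": "servo_tool", "data": {
  "targets": [
    [[0, 0, 0, 0, 1], [0, 0, -4, 0, 1], [0, 0, -8, 0, 1], [0, 0, -20, 0, 1], [0, 0, -50, 0, 1], [0, 0, -50, 0, 1], [0, 0, 0, 0, 1], [0, 0, 0, 0, 1]]
  ]
}}

```text
time_s: 26.68
position: [647.4, 10.4, 224.4]
ee_rot: [-2.293, -2.147, 0.001]
ft_force: [0.1, -0.4, 0.2]
grip_width: 0.4
gripper_force: 0.0
```

```bash
python3 - <<'E'
from go import *
show();s=r.read_camera("scene");print("knob",blob(s,(0,150,90),(8,255,255),(300,180,330,245))[0],"pad",blob(s,(22,120,90),(34,255,255),(280,230,302,255))[0])
c,_=blob(s,(105,60,20),(135,255,140),(310,235,365,275));print(c)
cv2.imwrite("pics/c6.png",cv2.resize(s[190:290,270:370],(600,600),interpolation=3))
E
```

```text
t 26.675 tcp stand [ 50.4 -76.  224.4] toolx deg in stand 89.99 F stand [ 0.08 -0.39  0.21] w 0.4 j [-0.    0.45  1.58 -0.    1.11  0.06]
knob [312.97222222 220.35185185] pad [294.44444444 240.38888889]
[328.         257.59459459]
```

View pics/c6.png

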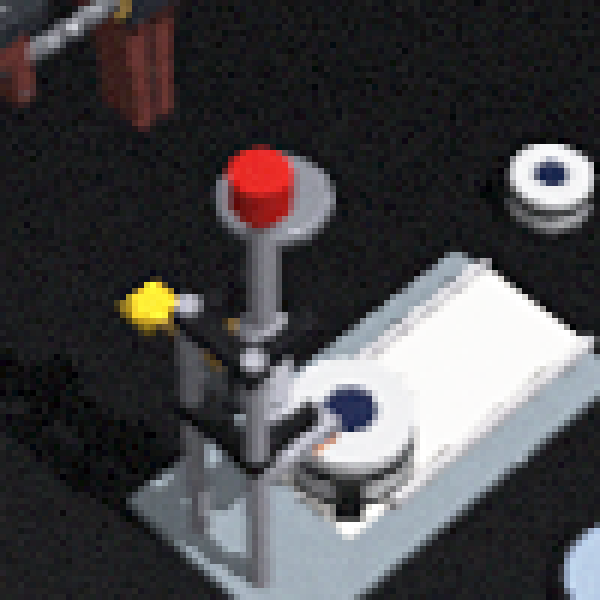

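The clip's pad (crop 325,440) rests on the rim of the converter. The lever has returned and the gripper is clear, so I hand in.

```bash
python3 -c "
from rig import r
print(r.hand_in())"
```

```text
the job is handed in; nothing more can be done
None
```

The job is handed in, though no verdict came back: the teleconverter was bedded at about 12 N by the wrist sensor, the camera shows it home with the clip down on it (rail about 0.030), and knob and lever are let go.

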